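Angle a profile past a post into its bay

ROBOT

A 6-joint arm with a two-finger parallel gripper is mounted at the origin on a cart in front of the work surface, level with it; the furniture and walls round the work are solid. World frame = base frame: x ahead of the robot, y to its left, z up, the work surface at z = 0. Lengths are in m, angles in degrees, forces in N, time in s.
With the tool pointing down it reaches from about 0.3 to 0.75 m from the base axis. Payload 8.5 kg.
Tool frame: the origin (TCP) lies midway between the tips of the shut fingers; the grasp point (between the pads) lies env.tcp_to_grasp behind it (env.tcp_to_grasp is the distance from the TCP to the grasp point, in m); z points along the fingers, y is the direction in which the jaws open and shut (so a half turn about z gives the same grasp; the last joint's range is limited). The gripper opens to 85 mm and grips with 20 to 120 N. Pads are 22 mm wide; open, the fingers measure 114 mm over their backs; the gripper's body (76 mm by 85 mm) begins 54 mm behind the grasp point. The pads swing forward as they close: fully open they stand 13 mm farther back than shut.
Start: joints at [-85.846, 21.807, 74.336, -0, 83.858, -12.336], TCP at [0.156, -0.527, 0.231] pointing down, gripper open.
Joint ranges: [-178.18, 178.18], [-50.72, 133.34], [12.68, 142.11], [-81.47, 261.47], [9.98, 163.14], [-165.26, 165.26]. Speed limits (degrees/s): [136.94, 136.94, 180, 180, 180, 180].

INTERFACE

Orientations are given as a 3x3 rotation matrix whose columns are the frame's x, y, z axes.
In Python, from rig import readout, imaging, job, env gives the robot as it stands.
- The arm moves only by the tool move_arm, never from a script. Its argument "motion" is a list of rows, each a list of 3 entries, a list of its own where there are three numbers: the shift along the tool's x, y, z normalised to -1 to 1, where 1 is 0.02 m, then the turn, a rotation vector about the tool's x, y, z normalised to -1 to 1, where 1 is 120 degrees, then the gripper command: -1 is shut, 1 is fully open, values between are in proportion. In form: [[[tx, ty, tz], [rx, ry, rz], claw], ...]. A call has 1 to 12 rows; each row shifts and turns the pose as measured when the row begins, along the tool's axes as they then stand; what a row does not reach is not made up. A row lasts 1/12 s, in which the tool goes at most 41.7 mm and 7.16 degrees, less where a joint would pass 70% of its speed; a pose out of reach is approached as far as the arm can. A call with a number of a shift or a turn outside -1 to 1 is refused whole. A call with a gripper value outside its range is refused whole. The fingers move at their own pace and stop on an object; "squeeze" is the grip in N (left out, the last holds). Time passes only in rows, so rows that do not move let the fingers close. It gives the time, the measured TCP pose, the force and the opening at its end, in the units of the state.
- readout.observe(): the state, without advancing time (a new reading comes with each control period).
- imaging.get_image(name): name is "side" or "top"; returns a dict with "img" (420x560x3 uint8, blue, green, red), "fov_y" (degrees; the focal length in pixels is half the picture's height over the tangent of half this angle, whatever the lens; pixels are square), "cx", "cy" (the principal point, pixels), "eye" and "orientation" of the camera in the world. Camera axes: x right, y up, looking along -z (the intrinsics and any distortion apply to the point x, -y, -z); pixel columns grow to the right and rows downward; lengths in m; the calibration is good to about 2 mm. A picture is of the moment at which its call begins. There is no depth.
- job.close_job(): hands the job in, once; it reports no verdict.
The state is a dict: "time_s": time; "q": joint angles; "qvel": joint speeds; "joint_efforts": joint torques, N m; "position": TCP position; "tool_rot": TCP orientation; "ft_force": force on the tool from outside, world axes, zero at the start; "wrist_torque": the same for the moment, N m; "grip_width": finger opening in m.
Only numpy, scipy, OpenCV 4.12 (cv2) and the standard library are available. Lean on these libraries where they do the work, as an engineer would, in place of code of your own. Each camera call takes 0.05 s, during which the arm holds its last target.

TASK

Push the loose slotted aluminium profile into the three-sided fence bay using only the fingertips: slip its right-hand end in behind the upright post, then push the left-hand end round until the whole profile lies flush along the bay's back fence, between the two end fences. Slide it on the table all the way, never grasping, lifting or tipping it, and leave the small things standing nearby where they are. Finish with the hand clear of everything.

Things in the scene. Friction and masses are not known exactly. Their poses are not given: they have to be found in the camera images.
- profile: The loose slotted aluminium profile: a square bar 30 mm wide (its x), 180 mm long (its y), 30 mm high, about 0.2 to 0.4 kg, with dark slots along its faces. Origin at the centre of its underside; at yaw 0 its length runs along world y. It starts in front of the bay (on the robot's side), shifted to the left, its right-hand end left of the post. It slides flat on the table when pushed (1 to 3 N).
- profile_center (a point): Centre of the profile, half-way up (15 mm over its underside).
- profile_end_l (a point): Middle of the profile's +y (left-hand at the start) end face.
- profile_end_r (a point): Middle of the profile's -y (right-hand at the start) end face.
- bay: The bay, fixed to the table: three dark metal fence bars, 12 mm thick and 20 mm high, with no floor of its own. Origin on the table at the middle of the back fence's inner face; x points into the back fence, away from the open side (which faces the robot roughly), y along the back fence to the left. Back fence inner face at x = 0; the end fences' inner faces at y = +110 mm and y = -110 mm (220 mm apart), each reaching 35 mm forward of the back fence (x = 0 to -35 mm).
- post: Upright plain metal optical post, 13 mm across and 50 mm high, fixed to the table in front of the right-hand part of the bay: its axis lies 68 mm in front of the back fence's inner face and 45 to 55 mm right of the bay's middle. About 61 mm is free between it and the back fence; the gap from it to the left end fence is shorter than the profile, so the profile cannot go straight in. Origin at the centre of its foot.
- objective: Bystander: microscope objective, 35 mm across, 58 mm high, standing loose to the left of the bay. Origin under its centre.
- mount: Bystander: black mirror mount, 41x48x48 mm, standing loose on the right, nearer the robot than the post. Origin under its centre.
- tube: Bystander: black lens tube, 31 mm across, 30 mm high, standing loose on the right, beyond the right end fence. Origin under its centre.

How it is judged (in metres and radians):
At the end, for the whole second after the job is handed in: The profile lies flat on the table inside the bay at rest: the middle of each end face is within 24 mm of the back fence's face (a gap of at most 9 mm behind the profile) and between the two end fences (x of profile_end_l in the frame of bay between -0.024 and 0 m and y of profile_end_l in the frame of bay between -0.114 and 0.114 m and x of profile_end_r in the frame of bay between -0.024 and 0 m and y of profile_end_r in the frame of bay between -0.114 and 0.114 m and height (world z) of profile_center below 0.02 m and linear speed of profile below 0.01 m/s); the robot touches nothing.
It fails at once if the profile is lifted (its centre more than 10 mm above where it rests) (height (world z) of profile_center above 0.025 m).
It fails at once if the profile is tipped (angle between profile's own z axis and vertical above 0.25 rad).
It fails at once if the objective is moved more than 15 mm (distance of objective from where it was at the start of the episode above 0.015 m).
It fails at once if the mirror mount is moved more than 15 mm (distance of mount from where it was at the start of the episode above 0.015 m).
It fails at once if the lens tube is moved more than 15 mm (distance of tube from where it was at the start of the episode above 0.015 m).
It also fails if it takes over 48 s, if anything falls off the work surface, if the arm or the gripper's body presses on something with over 40 N, if the wrist force passes 120 N, or if a joint passes its speed limit or range.

## Working session

There is one attempt and no reset: what is moved stays moved. The work goes in short steps, Python scripts to look and compute and a tool call to move; the robot and the scene stay as the last step left them, time stands still between calls to the robot, and variables do not carry over. Pictures are saved under pics/ and viewed, and the job is handed in when it is done.

Besides the shell and the picture viewer there is one more tool, called after ">>>" in YAML: its name, and indented under it one key for each argument. move_arm: Moves the arm, as the interface text tells. Its arguments: {"type":"object","properties":{"motion":{"type":"array","items":{"type":"array"}},"squeeze":{"type":"number"}},"required":["motion"]}

```bash
mkdir -p pics; ls
python3 - <<'E'
from rig import readout, imaging, job, env
import cv2
print(readout.observe()); print(env.tcp_to_grasp)
for n in("top","side"):
    d=imaging.get_image(n); cv2.imwrite(f"pics/{n}0.png",d["img"]); print({k:v for k,v in d.items() if k!="img"})
E
```

```text
pics
{'time_s': 0.0, 'q': array([-8.58451226e+01,  2.18443165e+01,  7.43845915e+01,  1.62725410e-03,
        8.38567340e+01, -1.23372281e+01]), 'qvel': array([ 0.09013831, -0.00077009,  0.02752336, -0.01109468,  0.00989803,
        0.10317027]), 'joint_efforts': array([ 2.34229119e-03, -4.48455083e+01, -2.31277514e+01, -7.17916078e-05,
        4.78759466e-03, -4.07681739e-05]), 'position': array([ 0.15610672, -0.52709075,  0.23068155]), 'tool_rot': array([[ 9.58859742e-01,  2.83880237e-01, -8.01339826e-05],
       [ 2.83880036e-01, -9.58858643e-01,  1.49285188e-03],
       [ 3.46953983e-04, -1.45418400e-03, -9.99998882e-01]]), 'ft_force': array([-0.16466853, -0.47363387, -0.06110118]), 'wrist_torque': array([ 0.02231427,  0.05517391, -0.01194436]), 'grip_width': 0.0853574225055163}
0.0187
{'fov_y': 53.80217001137663, 'cx': 277.99788932865664, 'cy': 214.5130452585222, 'eye': array([ 0.43387597, -0.10102013,  0.87501103]), 'orientation': array([[-0.02947303,  0.98223459, -0.18532823],
       [-0.99945643, -0.03169869, -0.00905712],
       [-0.01477088,  0.18496055,  0.98263493]])}
{'fov_y': 47.76580360677697, 'cx': 281.7135649916475, 'cy': 206.38803331207282, 'eye': array([ 0.15744942, -0.75732208,  0.35729996]), 'orientation': array([[ 0.84843342,  0.19653006, -0.4914638 ],
       [-0.52928884,  0.30843961, -0.79039125],
       [-0.00374874,  0.93072066,  0.36571164]])}
```

View pics/top0.png

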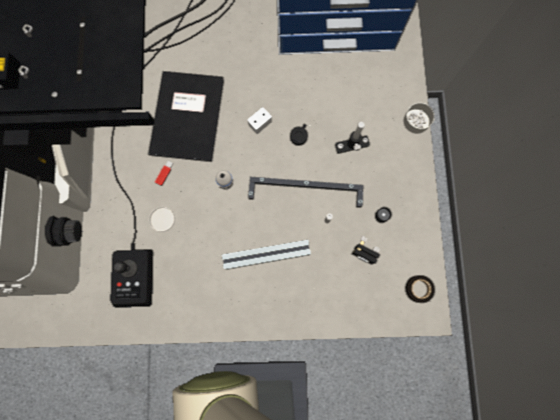

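View pics/side0.png

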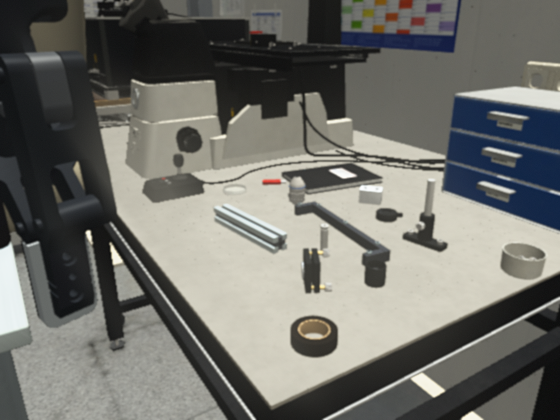

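The top view shows the profile spanning about (223,262) to (310,247) and the bay's back fence from (250,180) to (362,190). The post is at (329,217), the objective at (224,179), the mount at (366,252) and the tube at (383,214). I'll measure these next.

```bash
cat > h.py <<'E'
import numpy as np, cv2
from rig import readout, imaging
def ray(d,u,v):
    f=210/np.tan(np.radians(d["fov_y"]/2))
    return d["orientation"]@np.array([(u-d["cx"])/f,-(v-d["cy"])/f,-1.0])
def plane(d,u,v,z):
    r=ray(d,u,v); e=d["eye"]; return (e+r*(z-e[2])/r[2])[:2]
def proj(d,p):
    f=210/np.tan(np.radians(d["fov_y"]/2))
    c=d["orientation"].T@(np.array(p)-d["eye"]); return d["cx"]+f*c[0]/-c[2], d["cy"]-f*c[1]/-c[2]
E
python3 - <<'E'
from h import *
d=imaging.get_image("top"); im=d["img"]
c=im[160:280,200:400]; cv2.imwrite("pics/c0.png",cv2.resize(c,(800,480),interpolation=cv2.INTER_CUBIC))
E
```

```text
(no output)
```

View pics/c0.png

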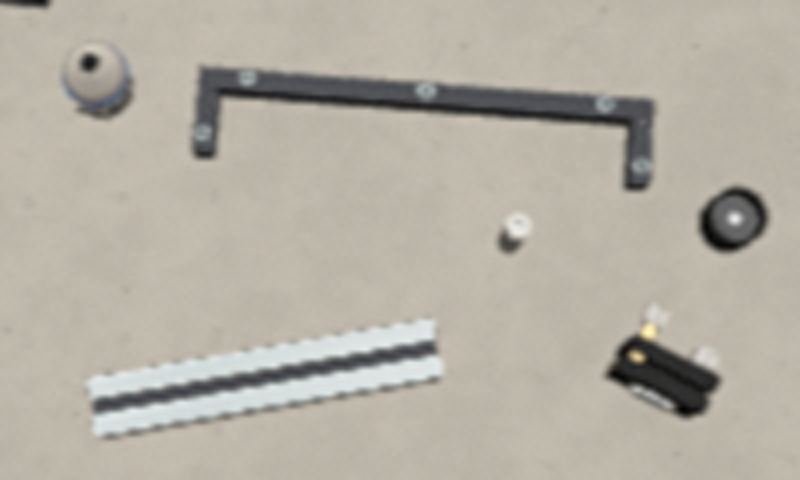

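```bash
cat >> h.py <<'E'
def profile(d,z=0.03,show=False):
    im=d["img"].astype(int); b,g,r=im[...,0],im[...,1],im[...,2]
    m=((b-r>-2)&(g>170)).astype(np.uint8)
    m[:160]=0;m[290:]=0;m[:,:195]=0;m[:,400:]=0
    m=cv2.morphologyEx(m,cv2.MORPH_CLOSE,np.ones((9,9)))
    n,l,s,c=cv2.connectedComponentsWithStats(m)
    k=1+np.argmax(s[1:,4]); ys,xs=np.nonzero(l==k)
    P=np.array([plane(d,x,y,z) for x,y in zip(xs,ys)])
    box=cv2.minAreaRect((P*1000).astype(np.float32))
    pts=cv2.boxPoints(box)/1000
    e=sorted([( (pts[i]+pts[(i+1)%4])/2, np.linalg.norm(pts[i]-pts[(i+1)%4])) for i in range(4)],key=lambda t:t[1])[:2]
    E=sorted([q[0] for q in e],key=lambda p:-p[1])
    return E[0],E[1],box
E
python3 - <<'E'
from h import *
np.set_printoptions(precision=4,suppress=True)
d=imaging.get_image("top")
l,r,box=profile(d);print("prof L,R",l,r,box)
P=lambda u,v,z:plane(d,200+(u+.5)/4-.5,160+(v+.5)/4-.5,z)
ol,orr=P(200,66,.02),P(655,100,.02)
fl,fr=P(204,158,.0),P(638,189,.0)
print("outer corners",ol,orr,np.linalg.norm(ol-orr))
ex=(ol-orr)/np.linalg.norm(ol-orr); ey=ex; bx=np.array([ey[1],-ey[0]]); 
if bx[0]<0: bx=-bx
org=(ol+orr)/2-bx*.012
yaw=np.degrees(np.arctan2(bx[1],bx[0]))
print("bay",org,"x",bx,"y",ey,"yaw",yaw)
B=lambda p:np.array([(p-org)@bx,(p-org)@ey])
print("fence tips top",B(P(192,150,.02)),B(P(650,185,.02)))
post=P(518,226,.05); print("post",post,B(post))
for n,p in dict(objtop=P(92,70,.058),tube=P(733,217,.03),mount=P(660,380,.04)).items(): print(n,p,B(p))
print("profile in bay",B(l),B(r))
s=imaging.get_image("side")
im=s["img"].copy()
w=lambda a,b,z:np.r_[org+bx*a+ey*b,z]
for q in [w(0,.11,.02),w(0,-.11,.02),w(.012,.122,.02),w(.012,-.122,.02),np.r_[post,0.05],np.r_[post,0],np.r_[l,.03],np.r_[r,.03]]:
    u,v=proj(s,q); cv2.circle(im,(int(round(u)),int(round(v))),1,(0,0,255),-1)
cv2.imwrite("pics/s1.png",cv2.resize(im[160:310,180:420],(800,500),interpolation=cv2.INTER_CUBIC))
E
```

```text
prof L,R [0.5    0.0231] [ 0.525  -0.1543] ((512.5220336914062, -65.58795166015625), (29.200010299682617, 179.12774658203125), 8.039113998413086)
outer corners [ 0.6807 -0.0349] [ 0.6539 -0.2764] 0.24297787099563964
bay [ 0.6554 -0.1543] x [ 0.9939 -0.1105] y [0.1105 0.9939] yaw -6.345406062820901
fence tips top [-0.0343  0.1214] [-0.0343 -0.1209]
post [ 0.5828 -0.1967] [-0.0674 -0.0502]
objtop [0.6695 0.0176] [-0.005   0.1723]
tube [ 0.5876 -0.3103] [-0.0501 -0.1626]
mount [ 0.5037 -0.265 ] [-0.1385 -0.1268]
profile in bay [-0.174   0.1591] [-0.1295 -0.0144]
```

View pics/s1.png

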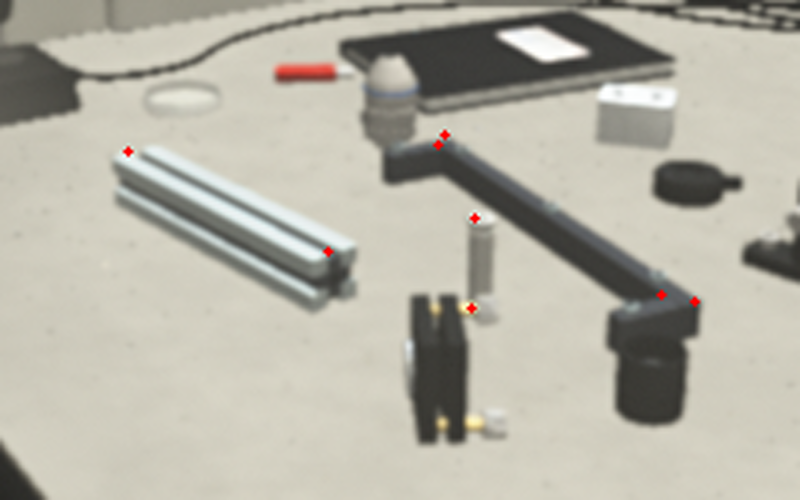

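The red overlay lands on the fence corners, the post and the profile ends in the side view to within a few mm, so the calibration holds. The profile sits at about 14° to the bay. My plan:

1. Push the front face along its normal with both open fingertips.
2. Push the left end face along the profile's axis, so the right end slips behind the post.
3. Push the left end round until the profile is flush.

First I'll work out the approach.

```bash
cat >> h.py <<'E'
org=np.array([.6554,-.1543]); bx=np.array([.9939,-.1105]); ey=np.array([.1105,.9939])
def B(p): p=np.array(p)[:2]; return np.array([(p-org)@bx,(p-org)@ey])*1000
def W(a,b): return org+bx*a/1000+ey*b/1000
def status():
    s=readout.observe(); p=s["position"];R=s["tool_rot"]
    print("t",round(s["time_s"],2),"tcp",p.round(4),"bay",B(p).round(1),"tooly deg",np.degrees(np.arctan2(R[1,1],R[0,1])).round(2),"tilt",R[:2,2].round(4),"F",s["ft_force"].round(1),"w",s["grip_width"].round(3)); return s
def go(x,y,z,ydeg=None):
    s=status(); R=s["tool_rot"]
    print("tool shift mm",(R.T@(np.array([x,y,z])-s["position"])*1000).round(1))
    if ydeg is not None:
        c=np.degrees(np.arctan2(R[1,1],R[0,1])); print("rz units",round(-(ydeg-c)/120,4))
def look(tag=None):
    d=imaging.get_image("top"); l,r,box=profile(d); a,b=B(l),B(r)
    print("L",a.round(1),"R",b.round(1),"theta",np.degrees(np.arctan2(b[0]-a[0],a[1]-b[1])).round(1),"size",np.round(box[1],0),"worldC",((l+r)/2).round(4))
    if tag:
        cv2.imwrite(f"pics/{tag}.png",cv2.resize(d["img"][150:290,190:400],(800,533),interpolation=cv2.INTER_CUBIC))
    return l,r
E
python3 -c "
from h import *
go(.463,-.0726,.231,-82)"
```

```text
Traceback (most recent call last):
  File "h.py", line 31, in go
    s=status(); R=s["tool_rot"]
  File "h.py", line 29, in status
    print("t",round(s["time_s"],2),"tcp",p.round(4),"bay",B(p).round(1),"tooly deg",np.degrees(np.arctan2(R[1,1],R[0,1])).round(2),"tilt",R[:2,2].round(4),"F",s["ft_force"].round(1),"w",s["grip_width"].round(3)); return s
                                                                                                                                                                                          ^^^^^^^^^^^^^^^^^^^^^
AttributeError: 'float' object has no attribute 'round'
```

```bash
sed -i 's/s\["grip_width"\].round(3)/round(s["grip_width"],3)/' h.py
python3 -c "
from h import *
go(.463,-.0726,.231,-82)"
```

```text
t 0.25 tcp [ 0.1561 -0.5273  0.2311] bay [-455.  -425.9] tooly deg -73.51 tilt [-0.0001  0.0006] F [-0.5  0.2 -0.2] w 0.085
tool shift mm [ 4.233e+02 -3.488e+02  3.000e-01]
rz units 0.0708
```

>>> move_arm:
  motion:
    - [[1,-0.82,0],[0,0,0],1]
    - [[1,-0.82,0],[0,0,0],1]
    - [[1,-0.82,0],[0,0,0],1]
    - [[1,-0.82,0],[0,0,0],1]
    - [[1,-0.82,0],[0,0,0],1]
    - [[1,-0.82,0],[0,0,0],1]
    - [[1,-0.82,0],[0,0,0],1]
    - [[1,-0.82,0],[0,0,0],1]
    - [[1,-0.82,0],[0,0,0],1]
    - [[1,-0.82,0],[0,0,0],1]
    - [[1,-0.82,0],[0,0,0],1]
    - [[1,-0.82,0],[0,0,0],1]

```text
time_s: 1.25
position: [0.3346, -0.2621, 0.2294]
tool_rot: [[0.961, 0.276, -0.001], [0.276, -0.961, 0.002], [-0.0, -0.002, -1.0]]
ft_force: [0.7, -0.5, -0.3]
grip_width: 0.085
```

```bash
python3 -c "
from h import *
go(.463,-.0726,.231,-82)"
```

```text
t 1.25 tcp [ 0.3346 -0.2621  0.2294] bay [-306.9 -142.6] tooly deg -73.98 tilt [-0.0007  0.0019] F [ 0.7 -0.5 -0.3] w 0.085
tool shift mm [ 175.7 -146.7   -1.3]
rz units 0.0668
```

>>> move_arm:
  motion:
    - [[0.96,-0.8,0],[0,0,0],1]
    - [[0.96,-0.8,0],[0,0,0],1]
    - [[0.96,-0.8,0],[0,0,0],1]
    - [[0.96,-0.8,0],[0,0,0],1]
    - [[0.96,-0.8,0],[0,0,0],1]
    - [[0.96,-0.8,0],[0,0,0],1]
    - [[0.96,-0.8,0],[0,0,0],1]
    - [[0.96,-0.8,0],[0,0,0],1]
    - [[0.96,-0.8,0],[0,0,0],1]
    - [[0,0,0],[0,0,0.033],1]
    - [[0,0,0],[0,0,0.033],1]

```text
time_s: 2.17
position: [0.4674, -0.0608, 0.2299]
tool_rot: [[0.99, 0.143, 0.0], [0.143, -0.99, 0.002], [0.001, -0.002, -1.0]]
ft_force: [-0.7, 0.1, -0.6]
grip_width: 0.0854
```

```bash
python3 -c "
from h import *
go(.463,-.0726,.02,-82)"
```

```text
t 2.17 tcp [ 0.4674 -0.0608  0.2299] bay [-197.2   72.2] tooly deg -81.77 tilt [0.0003 0.0023] F [-0.7  0.1 -0.6] w 0.085
tool shift mm [ -6.2  11.5 209.8]
rz units 0.0019
```

>>> move_arm:
  motion:
    - [[-0.3,0.5,1],[0,0,0],1]
    - [[0,0,1],[0,0,0],1]
    - [[0,0,1],[0,0,0],1]
    - [[0,0,1],[0,0,0],1]
    - [[0,0,1],[0,0,0],1]
    - [[0,0,1],[0,0,0],1]
    - [[0,0,1],[0,0,0],1]
    - [[0,0,1],[0,0,0],1]
    - [[0,0,1],[0,0,0],1]
    - [[0,0,0.6],[0,0,0],1]
    - [[0,0,0],[0,0,0],1]

```text
time_s: 3.08
position: [0.465, -0.0709, 0.031]
tool_rot: [[0.99, 0.142, 0.006], [0.142, -0.99, -0.0], [0.006, 0.001, -1.0]]
ft_force: [-0.1, -0.7, 0.0]
grip_width: 0.0854
```

Run:
```python
from h import *
go(.463,-.0726,.0,-82); look("t2")
d=imaging.get_image("side"); cv2.imwrite("pics/s2.png",cv2.resize(d["img"][160:310,180:420],(800,500)))
```

```text
t 3.08 tcp [ 0.465  -0.0709  0.031 ] bay [-198.4   61.9] tooly deg -81.84 tilt [ 0.0061 -0.0001] F [-0.1 -0.7  0. ] w 0.085
tool shift mm [-2.4  1.4 30.9]
rz units 0.0014
L [-145.1   49.7] R [-129.9  -14.3] theta 13.3 size [29. 66.] worldC [ 0.5207 -0.1215]
```

View pics/s2.png

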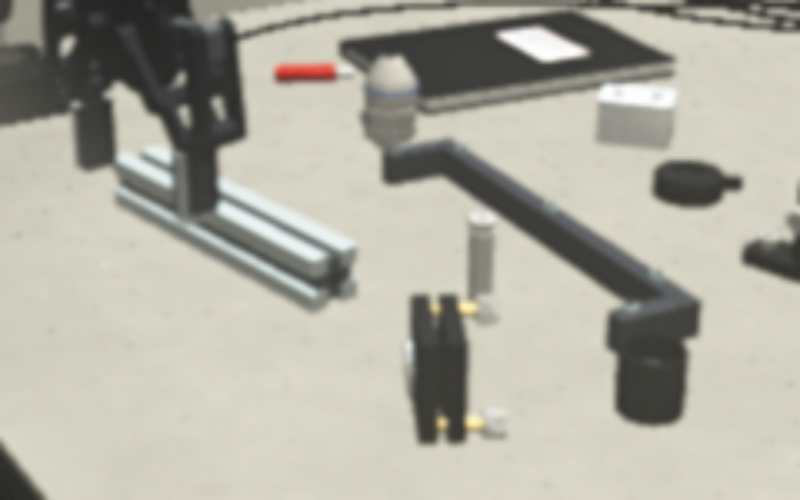

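View pics/t2.png

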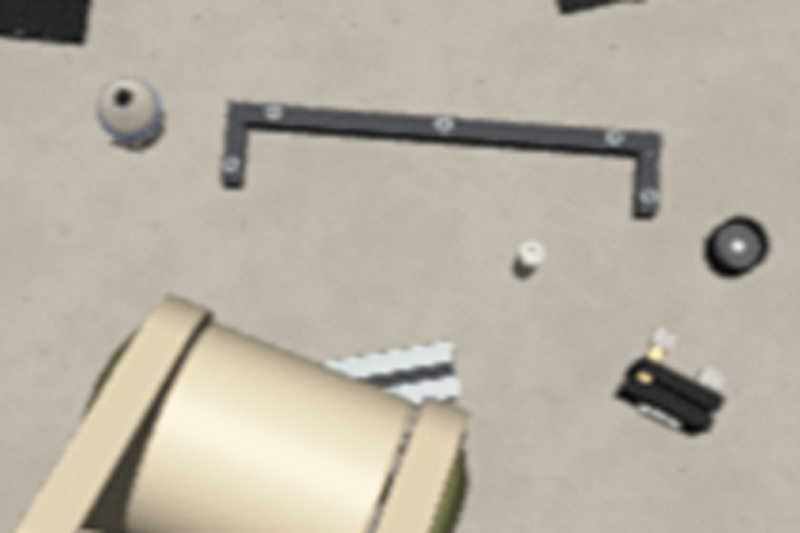

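The side view shows the open fingers in front of the profile's long face, with tips around 4 cm up. The arm hides most of the profile in the top view, but its right end is still visible. Next I lower the fingers and push.

>>> move_arm:
  motion:
    - [[0,0,0.8],[0,0,0],1]
    - [[0,0,0.6],[0,0,0],1]
    - [[0,0,0.2],[0,0,0],1]
    - [[0,0,0],[0,0,0],1]

```text
time_s: 3.52
position: [0.4691, -0.0724, 0.0042]
tool_rot: [[0.99, 0.142, 0.017], [0.142, -0.99, -0.005], [0.016, 0.007, -1.0]]
ft_force: [-0.3, 0.3, 0.2]
grip_width: 0.0853
```

Run:
```python
from h import *
status(); look()
```

```text
t 3.52 tcp [ 0.4691 -0.0724  0.0042] bay [-194.2   60.8] tooly deg -81.82 tilt [ 0.0172 -0.0049] F [-0.3  0.3  0.2] w 0.085
L [-145.6   52. ] R [-129.8  -14.6] theta 13.3 size [29. 68.] worldC [ 0.5206 -0.1205]
```

>>> move_arm:
  motion:
    - [[0,0,0.3],[0.003,-0.008,0],1]
    - [[0.4,0,0.05],[0,0,0],1]
    - [[0.4,0,0],[0,0,0],1]
    - [[0.4,0,0],[0,0,0],1]
    - [[0.4,0,0],[0,0,0],1]
    - [[0,0,0],[0,0,0],1]

```text
time_s: 4.07
position: [0.5055, -0.0678, -0.0002]
tool_rot: [[0.99, 0.142, 0.002], [0.142, -0.99, -0.002], [0.001, 0.003, -1.0]]
ft_force: [-0.1, 0.8, 0.4]
grip_width: 0.0855
```

Run:
```python
from h import *
status(); look()
```

```text
t 4.07 tcp [ 5.055e-01 -6.780e-02 -2.000e-04] bay [-158.5   69.4] tooly deg -81.81 tilt [ 0.0016 -0.0025] F [-0.1  0.8  0.4] w 0.085
L [ -49.4 -161.7] R [ -52.3 -164.9] theta -42.4 size [4. 3.] worldC [ 0.5868 -0.311 ]
```

Run:
```python
from h import *
look("t3")
d=imaging.get_image("side"); cv2.imwrite("pics/s3.png",cv2.resize(d["img"][160:310,180:420],(800,500)))
```

```text
L [ -49.4 -161.7] R [ -52.3 -164.9] theta -42.4 size [4. 3.] worldC [ 0.5868 -0.311 ]
```

View pics/t3.png

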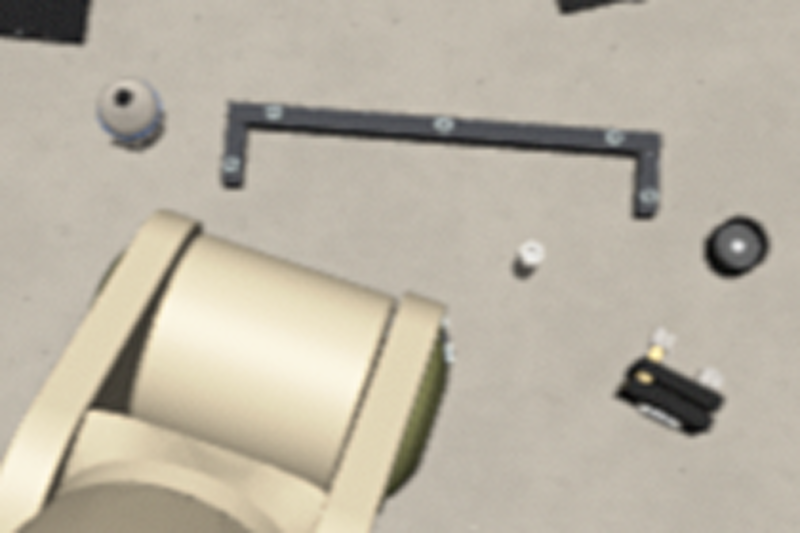

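View pics/s3.png

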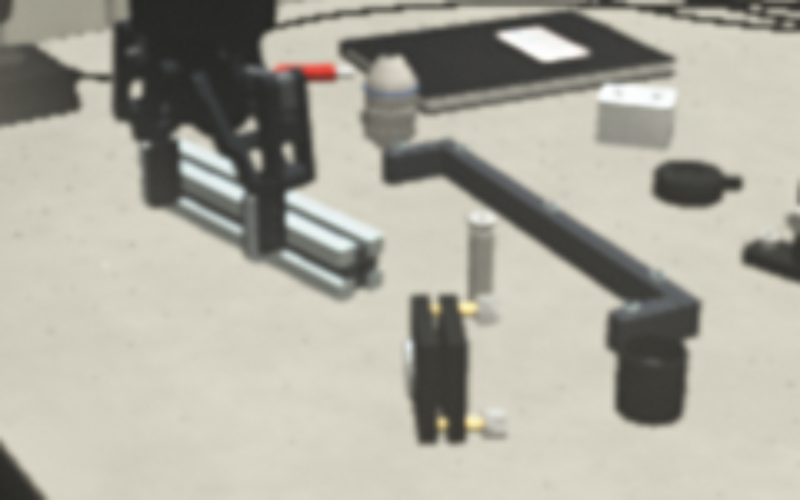

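The side view shows both fingertips against the long face and the profile moving squarely; its right end is near (375,265) in that crop. I'll continue about 62 mm.

>>> move_arm:
  motion:
    - [[0.4,0,0.05],[0,0,0],1]
    - [[0.4,0,0.02],[0,0,0],1]
    - [[0.4,0,0.02],[0,0,0],1]
    - [[0.4,0,0],[0,0,0],1]
    - [[0.4,0,0],[0,0,0],1]
    - [[0.4,0,0],[0,0,0],1]
    - [[0.4,0,0],[0,0,0],1]
    - [[0,0,0],[0,0,0],1]

```text
time_s: 4.88
position: [0.5621, -0.0588, -0.0022]
tool_rot: [[0.99, 0.142, -0.005], [0.142, -0.99, -0.001], [-0.005, 0.0, -1.0]]
ft_force: [-0.2, -0.2, -0.2]
grip_width: 0.0851
```

Run:
```python
from h import *
s=status(); print(s["tool_rot"][:2,0]@s["position"][:2])
d=imaging.get_image("side"); cv2.imwrite("pics/s4.png",cv2.resize(d["img"][160:310,180:420],(800,500)))
```

```text
t 4.88 tcp [ 0.5621 -0.0588 -0.0022] bay [-103.2   84.6] tooly deg -81.84 tilt [-0.0053 -0.0012] F [-0.2 -0.2 -0.2] w 0.085
0.5481007723115288
```

View pics/s4.png

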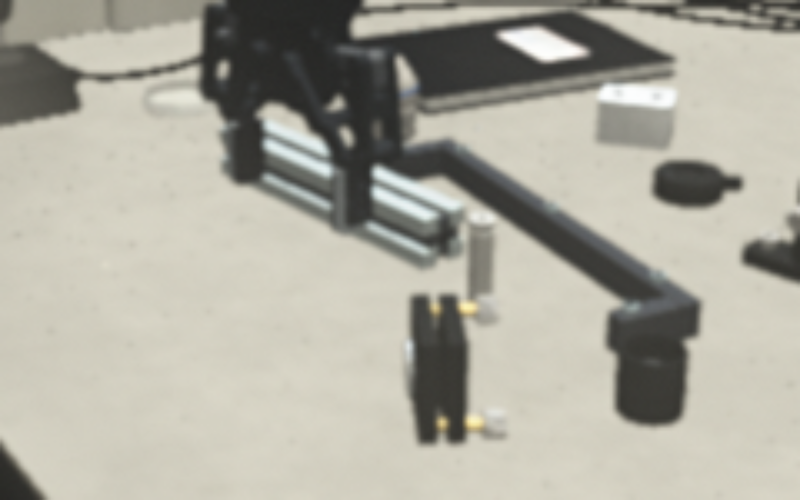

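>>> move_arm:
  motion:
    - [[0.35,0,0],[0,0,0],1]
    - [[0,0,0],[0,0,0],1]
    - [[-0.7,0,0],[0,0,0],1]
    - [[-0.5,0,-1],[0,0,0],1]
    - [[0,-1,-1],[0,0,0],1]
    - [[0,-1,-1],[0,0,0],-1]
    - [[0,-1,-1],[0,0,0],-1]
    - [[0,-1,-0.5],[0,0,0],-1]
    - [[0,-1,0],[0,0,0],-1]
    - [[0,-1,0],[0,0,0],-1]

```text
time_s: 5.77
position: [0.53, 0.0587, 0.0913]
tool_rot: [[0.991, 0.135, 0.002], [0.135, -0.991, 0.0], [0.002, 0.0, -1.0]]
ft_force: [0.7, 0.3, -0.2]
grip_width: 0.0255
```

Run:
```python
from h import *
s=status(); print(s["tool_rot"][:2,0]@s["position"][:2]); look("t5")
```

```text
t 5.77 tcp [0.53   0.0587 0.0913] bay [-148.2  197.9] tooly deg -82.26 tilt [0.0016 0.    ] F [ 0.7  0.3 -0.2] w 0.026
0.5330866688092681
L [-97.1 178.9] R [-52.3   6. ] theta 14.5 size [ 35. 179.] worldC [ 0.5914 -0.0542]
```

View pics/t5.png

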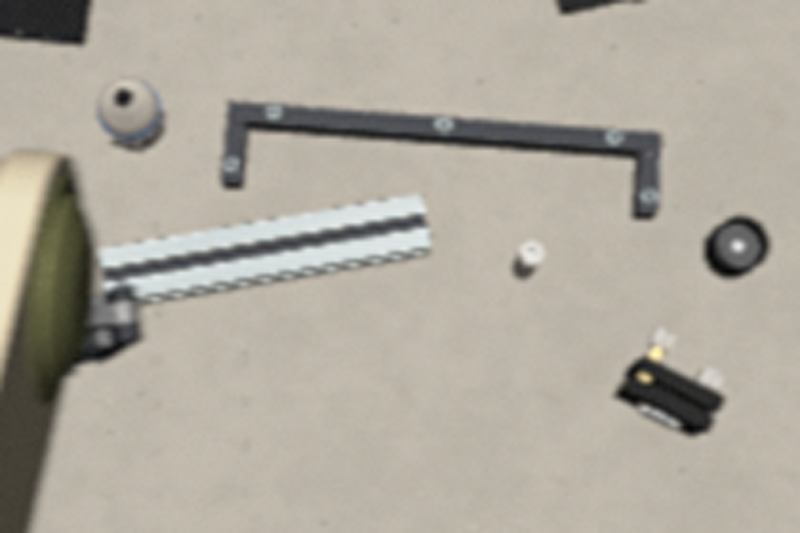

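The top view shows the profile at θ=14.5°, right end at (430,225) in the crop, lined up to slide in between the post and the back fence. The gripper hides part of the left end. Next I go round to the left end with the fingers shut.

Run:
```python
from h import *
print(W(-104.6,218)); go(*W(-104.6,218),.012,-81.85)
```

```text
[0.57552706 0.0739285 ]
t 5.82 tcp [0.5292 0.0618 0.0913] bay [-149.3  200.8] tooly deg -82.14 tilt [0.001  0.0013] F [-1.1  3.4 -0.7] w 0.018
tool shift mm [47.5 -5.6 79.4]
rz units -0.0024
```

>>> move_arm:
  motion:
    - [[0.8,-0.4,0],[0,0,-0.002],-1]
    - [[0.8,0,0],[0,0,0],-1]
    - [[0.7,0,0],[0,0,0],-1]
    - [[0,0,0],[0,0,0],-1]
    - [[0,0,1],[0,0,0],-1]
    - [[0,0,0.8],[0,0,0],-1]
    - [[0,0,0.5],[0,0,0],-1]
    - [[0,0,0],[0,0,0],-1]

```text
time_s: 6.48
position: [0.5749, 0.079, 0.0446]
tool_rot: [[0.989, 0.145, 0.007], [0.145, -0.989, 0.002], [0.007, -0.001, -1.0]]
ft_force: [-0.7, 0.7, -0.0]
grip_width: -0.0001
```

Run:
```python
from h import *
go(*W(-104.6,218),.012,-81.85);l,r=look("t6")
d=imaging.get_image("side"); cv2.imwrite("pics/s6.png",cv2.resize(d["img"][130:280,180:420],(800,500)))
```

```text
t 6.48 tcp [0.5749 0.079  0.0446] bay [-105.8  223. ] tooly deg -81.68 tilt [0.007  0.0024] F [-0.7  0.7 -0. ] w -0.0
tool shift mm [-0.3  5.1 32.6]
rz units 0.0014
L [-95.7 179.6] R [-51.1   6.2] theta 14.4 size [ 32. 179.] worldC [ 0.5927 -0.0538]
```

View pics/s6.png

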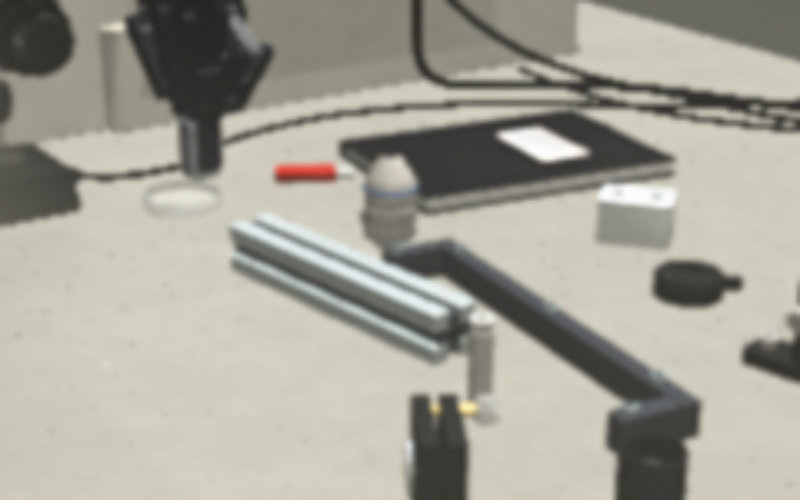

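View pics/t6.png

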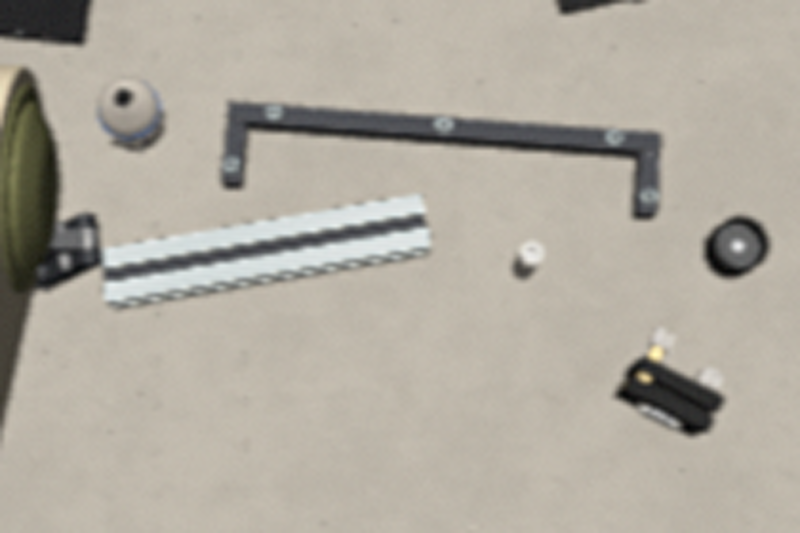

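The shut fingers are lined up off the left end, which is at (105,275) in the top crop; they are well clear of the objective. I'll lower them and start the axial push.

>>> move_arm:
  motion:
    - [[0,0,0.9],[0,0,0],-1]
    - [[0,0,0.6],[0.001,-0.004,0],-1]
    - [[0,0.5,0.1],[0,0,0],-1]
    - [[0,0.5,0],[0,0,0],-1]
    - [[0,0.3,0],[0,0,0],-1]
    - [[0,0.3,0],[0,0,0],-1]
    - [[0,0.3,0],[0,0,0],-1]
    - [[0,0.3,0],[0,0,0],-1]
    - [[0,0,0],[0,0,0],-1]

```text
time_s: 7.33
position: [0.5855, 0.0297, 0.0191]
tool_rot: [[0.99, 0.143, 0.009], [0.143, -0.99, 0.003], [0.01, -0.002, -1.0]]
ft_force: [-0.7, -0.0, -0.4]
grip_width: 0.0
```

Run:
```python
from h import *
s=status();l,r=look("t7")
```

```text
t 7.33 tcp [0.5855 0.0297 0.0191] bay [-89.9 175.2] tooly deg -81.76 tilt [0.0092 0.0032] F [-0.7 -0.  -0.4] w 0.0
L [-87.6 150. ] R [-47.  -11.1] theta 14.1 size [ 32. 166.] worldC [ 0.5962 -0.0778]
```

View pics/t7.png

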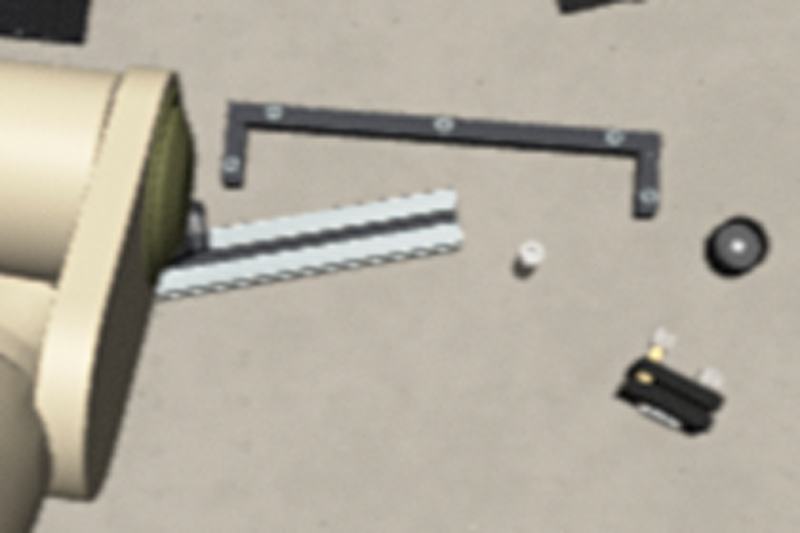

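The profile slides along its axis with R at bay (-47,-11) and yaw held at 14°. I'll continue.

>>> move_arm:
  motion:
    - [[0,0.3,0.12],[0,-0.003,0],-1]
    - [[0,0.3,0.12],[0,0,0],-1]
    - [[0,0.3,0.08],[0,0,0],-1]
    - [[0,0.3,0],[0,0,0],-1]
    - [[0,0.3,0],[0,0,0],-1]
    - [[0,0.3,0],[0,0,0],-1]
    - [[0,0,0],[0,0,0],-1]

```text
time_s: 7.97
position: [0.5914, -0.0065, 0.0135]
tool_rot: [[0.989, 0.145, 0.005], [0.145, -0.989, 0.004], [0.005, -0.004, -1.0]]
ft_force: [0.3, 0.3, 0.4]
grip_width: -0.0002
```

Run:
```python
from h import *
s=status();l,r=look("t8")
```

```text
t 7.97 tcp [ 0.5914 -0.0065  0.0135] bay [-79.9 139.8] tooly deg -81.66 tilt [0.0046 0.0045] F [0.3 0.3 0.4] w -0.0
L [-75.2 102.9] R [-37.6 -46.9] theta 14.1 size [ 32. 154.] worldC [ 0.6025 -0.1202]
```

View pics/t8.png

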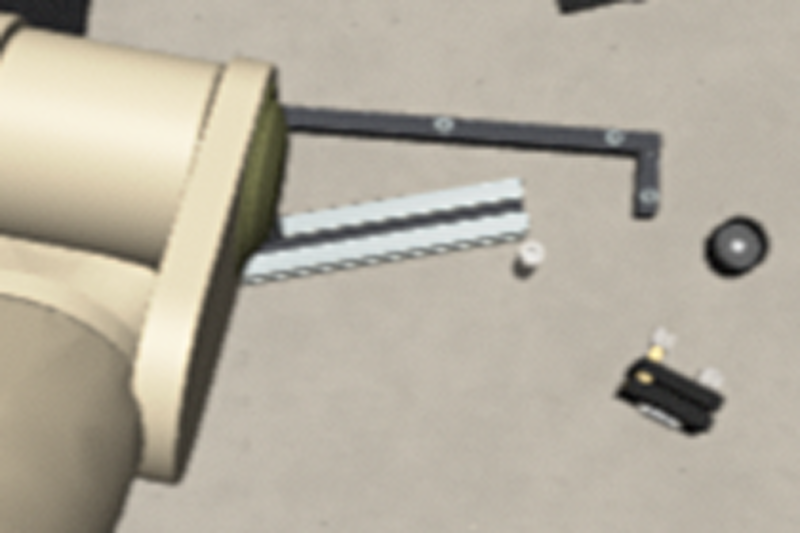

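R is now at bay (-38,-47), about 8 mm clear behind the post. About 35 mm remains.

>>> move_arm:
  motion:
    - [[0,0.3,0],[0,0,0],-1]
    - [[0,0.3,0],[0,0,0],-1]
    - [[0,0.3,0],[0,0,0],-1]
    - [[0,0.3,0],[0,0,0],-1]
    - [[0,0.3,0],[0,0,0],-1]
    - [[0,0.2,0],[0,0,0],-1]
    - [[0,0,0],[0,0,0],-1]

```text
time_s: 8.6
position: [0.5964, -0.043, 0.0133]
tool_rot: [[0.989, 0.145, 0.004], [0.145, -0.989, 0.005], [0.005, -0.004, -1.0]]
ft_force: [-0.5, 3.0, 2.8]
grip_width: -0.0
```

Run:
```python
from h import *
s=status();l,r=look("t9")
```

```text
t 8.6 tcp [ 0.5964 -0.043   0.0133] bay [-70.9 104.1] tooly deg -81.65 tilt [0.0039 0.0051] F [-0.5  3.   2.8] w -0.0
L [-63.1  56.1] R [-28.3 -82.1] theta 14.1 size [ 32. 143.] worldC [ 0.6085 -0.1622]
```

View pics/t9.png

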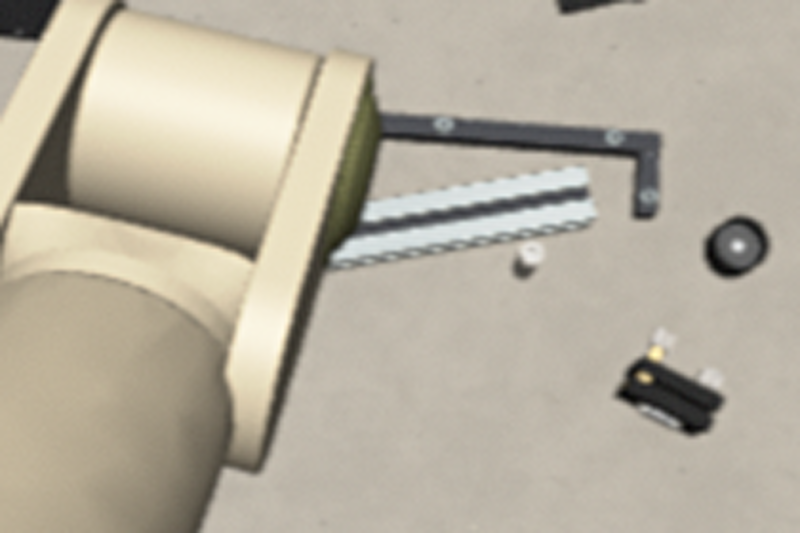

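R is in behind the post at bay (-28,-82), which puts L at about (-72,92). Next I back off, go round in front of the left end and turn square to the bay.

>>> move_arm:
  motion:
    - [[0,-0.9,0],[0,0,0],-1]
    - [[-0.3,-0.2,0],[0,0,0],-1]
    - [[-1,0,0],[0,0,0],-1]
    - [[-1,0,0],[0,0,0],-1]
    - [[-0.3,0.7,0],[0,0,0],-1]
    - [[0,0.9,0],[0,0,0],-1]
    - [[0,0.9,0],[0,0,0],-1]
    - [[0,0,0],[0,0,0.041],-1]
    - [[0,0,0],[0,0,0.041],-1]
    - [[0,0,0],[0,0,0.041],-1]
    - [[0,0,0],[0,0,0],-1]

```text
time_s: 9.57
position: [0.544, -0.0846, 0.0117]
tool_rot: [[0.993, -0.118, 0.003], [-0.118, -0.993, -0.003], [0.003, 0.003, -1.0]]
ft_force: [0.7, -0.1, -0.4]
grip_width: -0.0002
```

Run:
```python
from h import *
s=go(*W(-111,68),.012,-96.35);l,r=look("t10")
d=imaging.get_image("side"); cv2.imwrite("pics/s10.png",cv2.resize(d["img"][130:280,180:420],(800,500)))
```

```text
t 9.57 tcp [ 0.544  -0.0846  0.0117] bay [-118.4   56.9] tooly deg -96.8 tilt [ 0.0027 -0.0033] F [ 0.7 -0.1 -0.4] w -0.0
tool shift mm [  7.3 -11.1  -0.3]
rz units -0.0037
L [-48.7  -1.3] R [-28.3 -82.1] theta 14.1 size [32. 83.] worldC [ 0.6126 -0.1915]
```

View pics/s10.png

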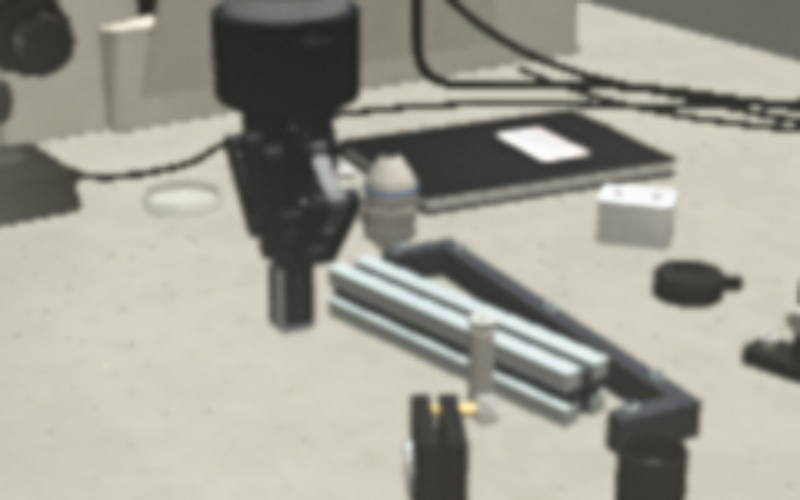

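View pics/t10.png

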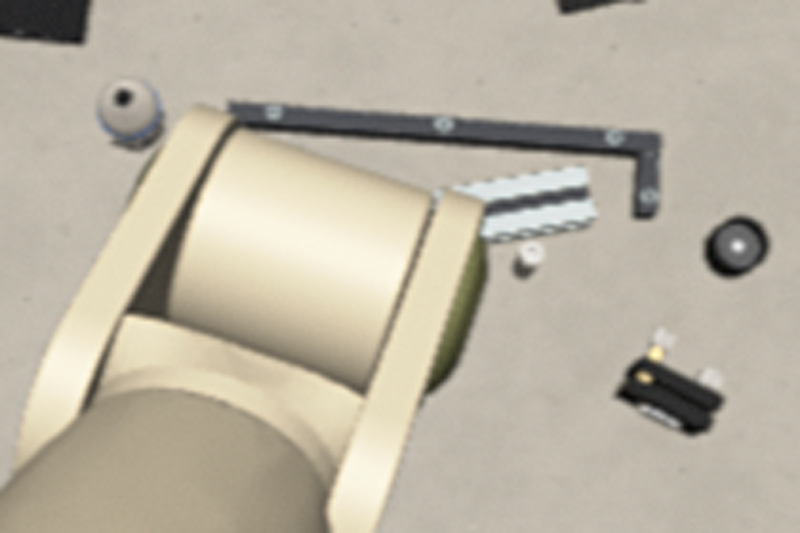

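The side view shows the right end behind the post, with the fingers in front of the left end at about (290,325). Now I push the left end round.

>>> move_arm:
  motion:
    - [[0.2,-0.5,0],[0,0,-0.004],-1]
    - [[0.5,0,0],[0,0,0],-1]
    - [[0.4,0,0],[0,0,0],-1]
    - [[0.35,0,0],[0,0,0],-1]
    - [[0.35,0,0],[0,0,0],-1]
    - [[0.35,0,0],[0,0,0],-1]
    - [[0.35,0,0],[0,0,0],-1]
    - [[0,0,0],[0,0,0],-1]

```text
time_s: 10.33
position: [0.5981, -0.076, 0.0113]
tool_rot: [[0.996, -0.09, -0.0], [-0.09, -0.996, -0.002], [-0.0, 0.002, -1.0]]
ft_force: [-0.1, -0.5, -0.2]
grip_width: -0.0
```

Run:
```python
from h import *
s=status();l,r=look("t11")
d=imaging.get_image("side"); cv2.imwrite("pics/s11.png",cv2.resize(d["img"][130:280,180:420],(800,500)))
```

```text
t 10.33 tcp [ 0.5981 -0.076   0.0113] bay [-65.6  71.5] tooly deg -95.18 tilt [-0.0004 -0.0024] F [-0.1 -0.5 -0.2] w -0.0
L [-39.8   1.5] R [-36.2 -87.6] theta 2.3 size [89. 33.] worldC [ 0.6129 -0.1929]
```

View pics/s11.png

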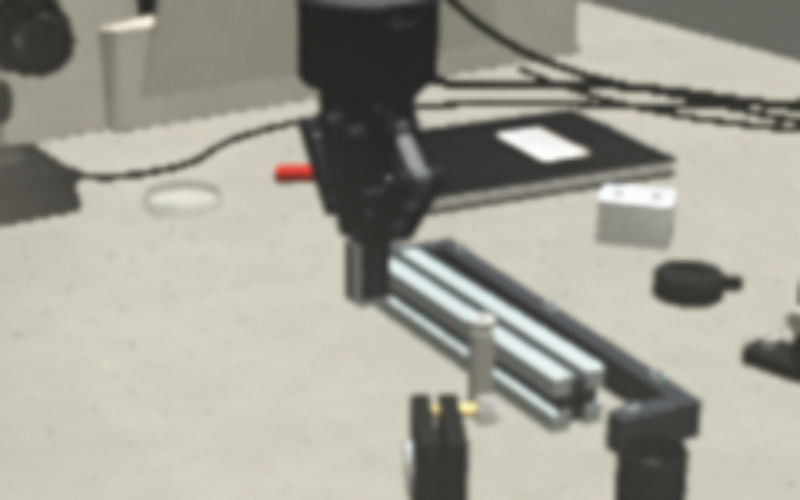

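View pics/t11.png

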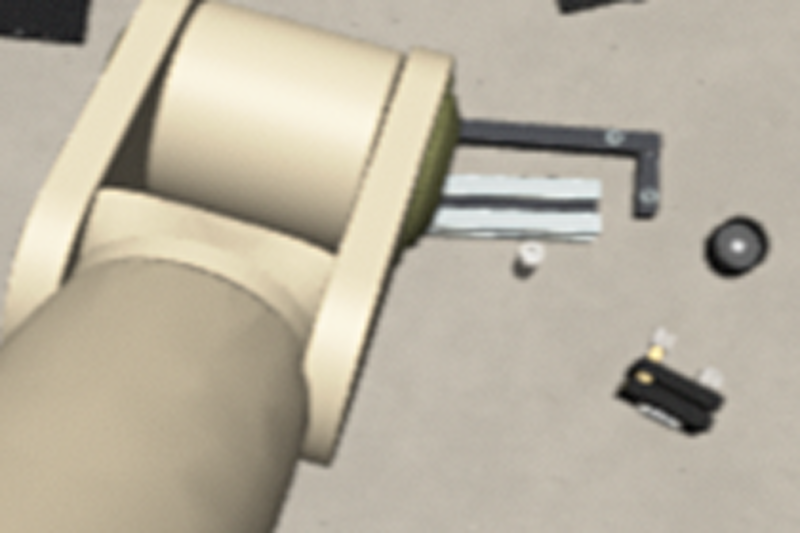

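θ is now about 2°, with R at (-36,-88). Next I back off, open the fingers and push with both around the middle.

>>> move_arm:
  motion:
    - [[-0.8,0,0],[0,0,0.01],-1]
    - [[-0.5,0.3,0],[0,0,0],-1]
    - [[0,0.9,0],[0,0,0],-1]
    - [[0,0.8,0],[0,0,0],1]
    - [[0,0,0],[0,0,0],1]
    - [[0,0,0],[0,0,0],1]
    - [[0,0,0],[0,0,0],1]
    - [[0,0,0],[0,0,0],1]
    - [[0,0,0.3],[0,0,0],1]
    - [[0,0,0.25],[0,0,0],1]
    - [[0,0,0],[0,0,0],1]

```text
time_s: 11.35
position: [0.5649, -0.112, -0.0005]
tool_rot: [[0.994, -0.11, 0.0], [-0.11, -0.994, -0.003], [0.001, 0.003, -1.0]]
ft_force: [-0.7, -1.3, -0.2]
grip_width: 0.0852
```

Run:
```python
from h import *
s=go(*W(-90,28),-.002,-96.35);l,r=look()
d=imaging.get_image("side"); cv2.imwrite("pics/s12.png",cv2.resize(d["img"][130:280,180:420],(800,500)))
```

```text
t 11.35 tcp [ 5.649e-01 -1.120e-01 -5.000e-04] bay [-94.7  32. ] tooly deg -96.34 tilt [ 0.0004 -0.0026] F [-0.7 -1.3 -0.2] w 0.085
tool shift mm [4.7 4.  1.5]
rz units 0.0001
L [-53.1 -74.7] R [-21.3 -72.3] theta 94.5 size [25. 32.] worldC [ 0.6103 -0.2232]
```

View pics/s12.png

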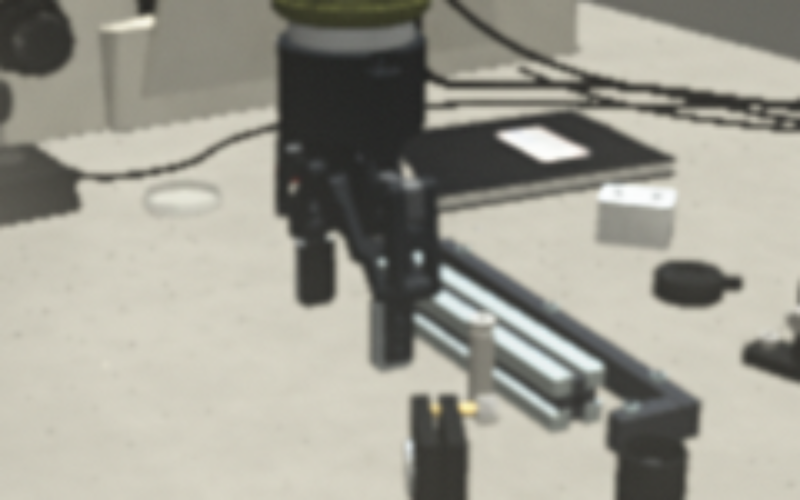

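The fingers are open and clear left of the post, in front of the profile's middle. I'll push it home gently.

>>> move_arm:
  motion:
    - [[0.5,0.05,0],[0,0,0],1]
    - [[0.4,0.05,0],[0,0,0],1]
    - [[0.3,0,0],[0,0,0],1]
    - [[0.3,0,0],[0,0,0],1]
    - [[0.3,0,0],[0,0,0],1]
    - [[0.2,0,0],[0,0,0],1]
    - [[0,0,0],[0,0,0],1]

```text
time_s: 12.03
position: [0.6062, -0.1181, 0.0001]
tool_rot: [[0.994, -0.11, -0.002], [-0.11, -0.994, -0.002], [-0.002, 0.002, -1.0]]
ft_force: [-0.4, -0.6, -0.3]
grip_width: 0.0851
```

Run:
```python
from h import *
s=status();l,r=look("t13")
```

```text
t 12.03 tcp [ 6.062e-01 -1.181e-01  1.000e-04] bay [-52.9  30.5] tooly deg -96.31 tilt [-0.0025 -0.0019] F [-0.4 -0.6 -0.3] w 0.085
L [-31.9 -48. ] R [-29.9 -87.4] theta 2.9 size [39. 32.] worldC [ 0.6172 -0.2182]
```

View pics/t13.png

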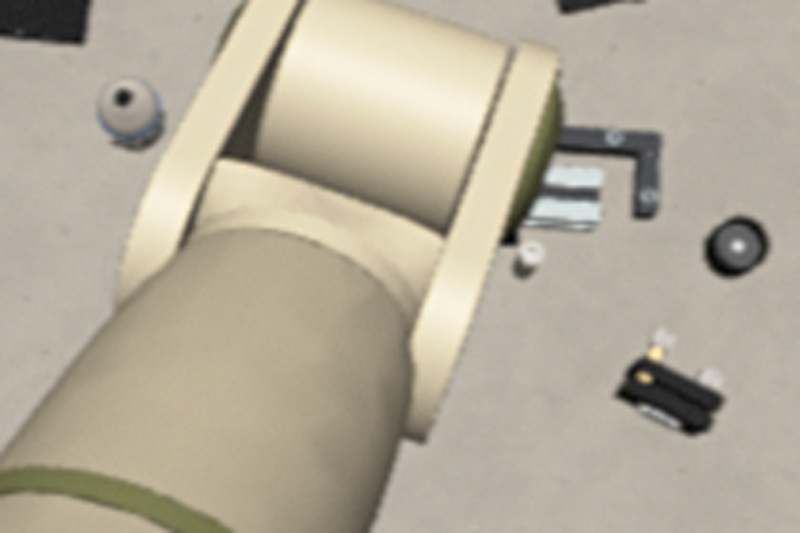

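>>> move_arm:
  motion:
    - [[0.25,0,0],[0,0,0],1]
    - [[0.25,0,0],[0,0,0],1]
    - [[0.15,0,0],[0,0,0],1]
    - [[0.05,0,0],[0,0,0],1]

```text
time_s: 12.42
position: [0.6197, -0.1195, -0.0]
tool_rot: [[0.994, -0.11, -0.005], [-0.11, -0.994, -0.001], [-0.005, 0.002, -1.0]]
ft_force: [-4.1, 0.3, 3.3]
grip_width: 0.0856
```

Run:
```python
from h import *
s=status();l,r=look("t14")
```

```text
t 12.42 tcp [ 0.6197 -0.1195 -0.    ] bay [-39.3  30.7] tooly deg -96.33 tilt [-0.0053 -0.0012] F [-4.1  0.3  3.3] w 0.086
L [-17.  -47.7] R [-17.3 -88.2] theta -0.5 size [41. 33.] worldC [ 0.6308 -0.22  ]
```

It looks seated: R is at a=-17 and the force is rising. I'll retreat clear and check.

>>> move_arm:
  motion:
    - [[-0.5,0,0],[0,0,0],1]
    - [[-1,0,0],[0,0,0],1]
    - [[-1,0,-0.5],[0,0,0],1]
    - [[0,0,-1],[0,0,0],1]
    - [[-0.5,0,-1],[0,0,0],1]
    - [[-1,0,-1],[0,0,0],1]
    - [[-1,0,-1],[0,0,0],1]
    - [[-1,0,-1],[0,0,0],1]
    - [[-1,0,-1],[0,0,0],1]
    - [[-1,0,0],[0,0,0],1]
    - [[-1,0,0],[0,0,0],1]
    - [[0,0,0],[0,0,0],1]

```text
time_s: 13.47
position: [0.4392, -0.0999, 0.1355]
tool_rot: [[0.994, -0.108, 0.013], [-0.108, -0.994, -0.007], [0.013, 0.006, -1.0]]
ft_force: [0.0, -0.2, -0.3]
grip_width: 0.0853
```

Run:
```python
from h import *
s=status();l,r=look("t15")
d=imaging.get_image("side"); cv2.imwrite("pics/s15.png",cv2.resize(d["img"][130:280,180:420],(800,500)))
```

```text
t 13.47 tcp [ 0.4392 -0.0999  0.1355] bay [-220.9   30.2] tooly deg -96.22 tilt [ 0.0127 -0.007 ] F [ 0.  -0.2 -0.3] w 0.085
L [-16.7  91.2] R [-16.9 -88.3] theta -0.0 size [180.  33.] worldC [ 0.6389 -0.151 ]
```

View pics/t15.png

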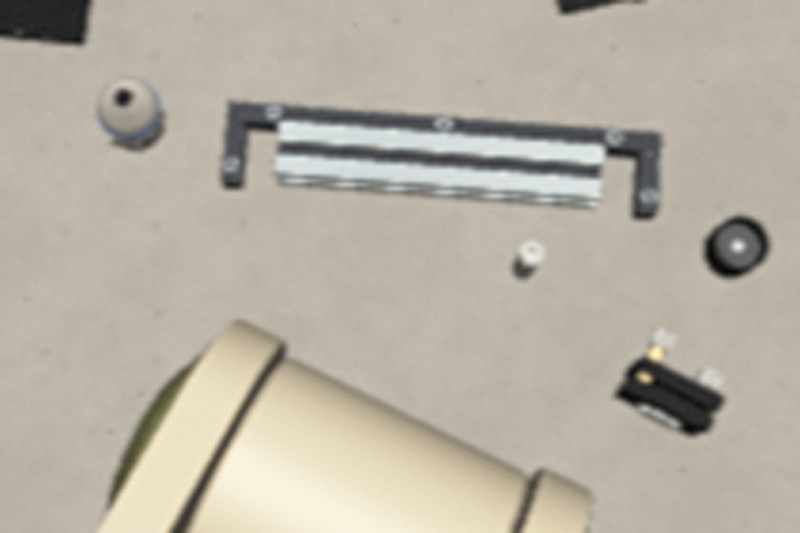

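View pics/s15.png

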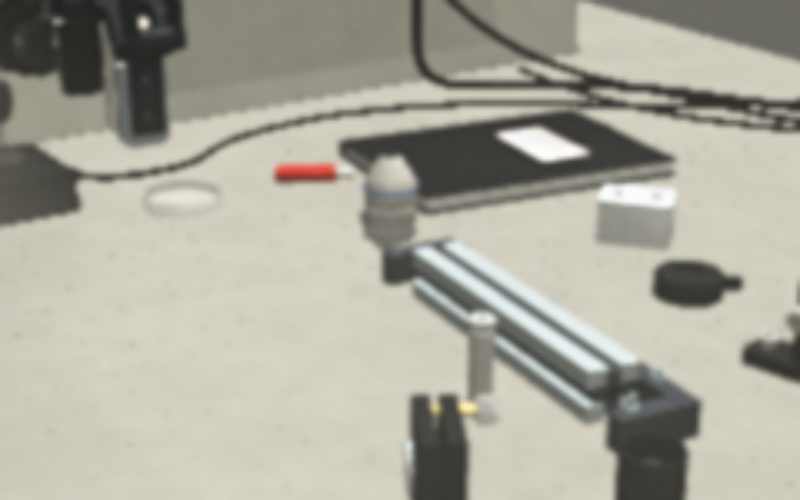

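Both views show the profile flush along the back fence, between the end fences, with θ=0 and both ends at a≈-17 mm. The small things are at the same pixels as before, and the hand is clear. I'll hand the job in.

```bash
python3 -c "
from rig import job; print(job.close_job())"
```

```text
the job is handed in; nothing more can be done
None
```

The profile is in the bay, flat along the back fence and between the two end fences, and I handed the job in at about 13.5 s of the 48 s allowed.

I only pushed it with the fingertips. Both open fingertips pushed the front face forward, then the shut fingertips pushed the left end along the profile's axis until the right end was behind the post. After that I swung the left end round and pushed the middle home with both fingertips.

**Profile:** the last top view puts the left end at bay (-17, +91) mm and the right end at (-17, -88) mm, with the profile parallel to the fence. That is about 2 mm from perfectly flush, within the accuracy of the measurement; the limit is 24 mm. The measured width was 33 mm instead of 30, so the front side face is being included and the real gap is probably smaller.

**Bystanders:** the objective, mount and tube look unmoved in the last pictures compared with the first ones. I compared them by eye and did not re-measure them.

**Hand and forces:** the hand ended 135 mm up and about 0.2 m in front of the back fence, touching nothing, with wrist force near zero. The largest wrist force I read was about 5 N, during the final press.

No check failed. While the arm covered part of the profile, the top-view length came out short, so during those pushes I relied on the right end and the side view.

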